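# Hang the mallet in the sprung ring stand

## Task

Take the small wooden mallet out of the pot and put it away in the ring stand: handle first down through the stop ring and the collar under it, then push it down against the sprung jaws until the underside of its head rests on the stop ring's rubber seat. The stop ring is clamped at a height nobody measured, so feel for it and be gentle: never press on the stand with more than 25 N. Let go of the mallet and leave it hanging upright, with the bottle, tin and carving left where they are.

Things in the scene. Friction and masses are not known exactly. Their poses are not given: they have to be found in the camera images.
- mallet: Small wooden mallet, about 0.15 to 0.31 kg, standing handle-down in the pot, its head resting flat on the pot's rim. Head: a block 80 mm (its x) by 36 mm (its y, the grasp width) by 50 mm tall (its z, up). Round handle 20 mm in diameter reaching 100 mm below the head, the last 12 mm tapering to 10 mm. The origin is the centre of the head's underside, on the handle's axis; z points up through the head.
- mallet_tip (a point): Lower end of the mallet's handle, on its axis, 100 mm below the mallet's origin.
- pot: Round stoneware pot fixed to the table, 56 mm outside, 44 mm bore, 120 mm tall, open at the top. Origin: centre of its underside.
- stand: Steel ring stand bolted down; origin at table height on its rings' vertical axis. Base plate 8 mm thick, x -100 to 50, y -50 to 50 mm. Post 14 mm thick, 145 mm tall at x = -80 mm. Its upper arm carries the stop ring (48 mm outside, 30 mm bore), clamped immovably at an unmeasured height: its rubber seat, where the head must rest, is 118 to 136 mm above the table and gives 2 mm at about 5 N, then is hard.
- ring_axis (a point): On the rings' axis, at the top of the collar on the stand's fixed lower arm, 104 mm above the table. The collar is 40 mm outside, 23 mm bore, 16 mm deep; the stop ring is above it.
- jaws (a point): On the rings' axis under the collar, 76 mm above the table: here two rubber rollers, 16 mm apart, 14 mm thick, sprung along the stand's y, pinch the handle. Pushing it down through them takes about 2 to 10 N beyond its weight all the way, so the mallet does not sink by its own weight and stays where it is let go.
- bottle: Bystander: small glass bottle with a cap, 56 mm across, 110 mm tall, origin at the centre of its underside.
- carving: Bystander: gilt carved wood fragment 85 x 50 mm, about 40 mm tall, origin at the centre of its underside.
- tin: Bystander: round tin 60 mm across, 30 mm tall, origin at the centre of its underside.
Not all that is in view belongs to the job. Of the things that look like the mallet, the largest one is meant.

How it is judged:
By the outcome, as a careful person would: the job done as asked, in the order asked, and still so for the second after the job is handed in, with the robot touching nothing.
It also fails if it takes over 64 s, if anything falls off the work surface, if the arm or the gripper's body presses on something with over 40 N, if the wrist force passes 120 N, or if a joint passes its speed limit or range.

## Robot

A 6-joint arm with a two-finger parallel gripper is mounted at the origin on the work surface. World frame = base frame: x ahead of the robot, y to its left, z up, the work surface at z = 0. Lengths are in mm, angles in degrees, forces in N, time in s.
With the tool pointing down it reaches from about 350 to 975 mm from the base axis. Payload 4.9 kg.
Tool frame: the origin (TCP) lies on the mounting face of the last link; the fingertips stand 173 mm ahead of it and the grasp point (between the pads) lies 155 mm ahead of it; z points along the fingers, y is the line along which they close (so a half turn about z gives the same grasp; the last joint's range is limited). The gripper opens to 85 mm and grips with 20 to 120 N. Pads are 22 mm wide; open, the fingers measure 114 mm over their backs; the gripper's body (76 mm by 85 mm) begins 54 mm behind the grasp point. The pads swing forward as they close: fully open they stand 13 mm farther back than shut.
Start: joints at [56.207, 3.019, 92.412, -0, 84.569, -6.818], TCP at [283.487, 556.99, 404.704] pointing down, gripper open.
Joint ranges: [-172.51, 172.51], [-57.92, 126.97], [3.15, 148.05], [-58.71, 238.71], [5.1, 150.11], [-179.66, 179.66]. Speed limits (degrees/s): [147.25, 147.25, 180, 180, 180, 180].

## Interface

Orientations are given as a 3x3 rotation matrix whose columns are the frame's x, y, z axes.
In Python, from rig import bot gives the robot as it stands.
- The arm moves only by the shell command python3 -m inch 'ROWS' [OPENING]. ROWS is text: rows parted by semicolons, each of 4 numbers parted by spaces: the shift along the tool's x, y, z in cm, then the turn about the tool's z in degrees. In form: x y z yaw; .... A call has 1 to 20 rows; each row shifts and turns the commanded pose from where the row before left it, along the tool's axes as they then stand; what a row does not reach is not made up. A row lasts 1/12 s, in which the tool goes at most 41.7 mm and 7.16 degrees, less where a joint would pass 70% of its speed; a pose out of reach is approached as far as the arm can. A call with a gripper value outside its range is refused whole. OPENING is the gripper's target within -1 to 1 (fully open at 1, half-way at 0, shut at -1), set as the call begins (- or left out, the last holds). The fingers move at their own pace and stop on an object; the grip force is fixed at half the most. Time passes only in rows, so rows that do not move let the fingers close. It gives the time, the measured TCP pose, the force, the opening and the grip force at its end, in the units of the state.
- bot.read_state(): the state, without advancing time (a new reading comes with each control period).
- bot.camera(name): name is "scene" or "top"; returns (picture, depth): 400x640x3 uint8, red, green, blue; 400x640 float32, mm along the optical axis (not along the pixel's ray), 0 where there is no reading.
- bot.calibration(name): a dict with "fx", "fy", "cx", "cy" (pixels), "R" (3x3) and "t" (3): a world point X has camera coordinates R X + t. Camera axes: x right, y down, z forward; pixel columns grow to the right and rows downward; lengths in mm; the calibration is good to about 2 mm. A picture is of the moment at which its call begins. calibration takes no time and is no camera call.
- bot.close_job(): hands the job in; it is judged then, once.
The state is a dict: "clock": time; "qpos": joint angles; "qd": joint speeds; "joint_torque": joint torques, N m; "tool_pos": TCP position; "orientation": TCP orientation; "wrist_force": force on the tool from outside, world axes, zero at the start; "moment": the same for the moment, N m; "finger_gap": finger opening in mm; "grasp_force": force on a finger pad.
Only numpy, scipy, OpenCV 4.12 (cv2) and the standard library are available. Lean on these libraries where they do the work, as an engineer would, in place of code of your own. Each camera call takes 0.05 s, during which the arm holds its last target. There are 200 camera calls.

## Working session

There is one attempt and no reset: what is moved stays moved. The work goes in short steps, Python scripts to look and compute and a shell command to move; the robot and the scene stay as the last step left them, time stands still between calls to the robot, and variables do not carry over. Pictures are saved under pics/ and viewed, at most 10 in all, crops included, and the job is handed in when it is done.

```bash
mkdir -p pics; ls
python3 - <<'E'
from rig import bot
import cv2, numpy as np
s=bot.read_state(); print(s['clock'],s['tool_pos'],np.round(s['orientation'],3).tolist(),s['finger_gap'])
for n in("scene","top"):
    p,d=bot.camera(n); cv2.imwrite(f'pics/{n}0.png',p[:,:,::-1]); np.savez(f'{n}0.npz',p=p,d=d)
    c=bot.calibration(n); print(n,c['fx'],c['cx'],c['cy'],np.round(c['R'],3).tolist(),c['t'])
E
```

```text
pics
0.0 [283.35980443 556.77860491 403.46279881] [[-0.891, 0.454, -0.001], [0.454, 0.891, -0.002], [0.0, -0.002, -1.0]] 85.12651620381581
scene 512.6558328622493 316.2564118757509 199.3512503681617 [[0.109, 0.994, -0.018], [0.556, -0.076, -0.827], [-0.824, 0.08, -0.561]] [ -45.05151638 -218.72029247 1434.96083243]
top 370.89547535447497 324.2750793781704 197.5176871335983 [[0.011, -1.0, -0.013], [-0.999, -0.01, -0.051], [0.051, 0.014, -0.999]] [-10.71533341 534.19784164 768.41150491]
```

View pics/scene0.png

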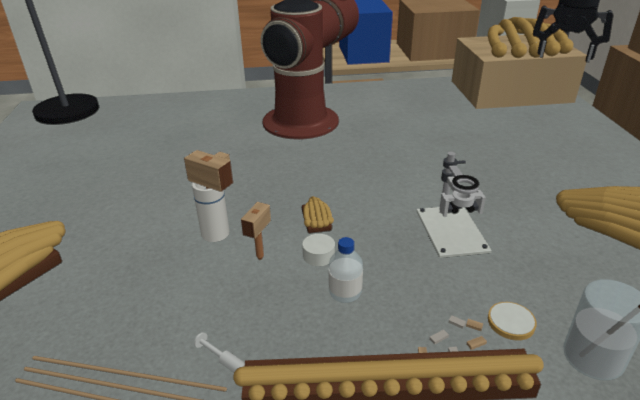

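View pics/top0.png

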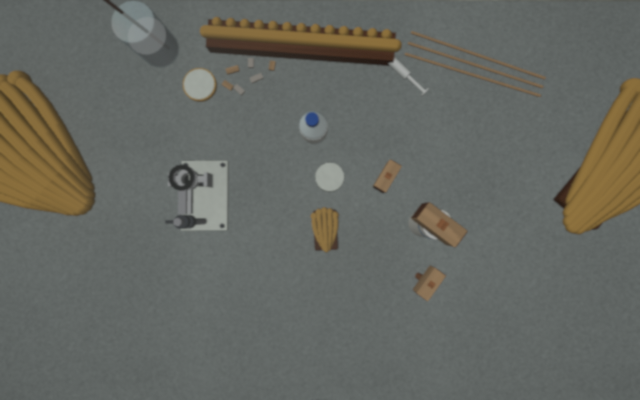

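The mallet stands in the pot at top (440,224) and scene (210,170). The stand's ring is at top (181,176), with its post at (182,222). The carving (325,230), tin (330,177) and bottle (313,126) sit between the two, and smaller mallets lie at (387,176) and (428,283).

```bash
cat > h.py <<'E'
from rig import bot
import cv2, numpy as np
def ray(n,u,v,z):
    c=bot.calibration(n); R=np.array(c['R']); t=np.array(c['t'])
    uv=np.atleast_2d(np.c_[u,v]).astype(float)
    d=np.c_[(uv[:,0]-c['cx'])/c['fx'],(uv[:,1]-c['cy'])/c['fy'],np.ones(len(uv))]@R
    o=-R.T@t; s=(z-o[2])/d[:,2]; return o+d*s[:,None]
def cloud(n,dep):
    c=bot.calibration(n); v,u=np.mgrid[:400,:640]
    P=np.stack([(u-c['cx'])/c['fx']*dep,(v-c['cy'])/c['fy']*dep,dep],-1)
    return (P-np.array(c['t']))@np.array(c['R'])
E
python3 - <<'E'
from h import *
for n in("top","scene"):
    z=np.load(n+'0.npz'); p,d=z['p'],z['d']; P=cloud(n,d); hsv=cv2.cvtColor(p,cv2.COLOR_RGB2HSV)
    win=np.zeros((400,640),bool)
    if n=="top": win[190:260,400:480]=1
    else: win[140:195,175:240]=1
    m=win&(P[...,2]>155)&(P[...,2]<185)&(d>0)&(hsv[...,1]>60)
    Q=P[m]; print(n,'mallet top n',m.sum(),'z med',np.median(Q[:,2]))
    v,u=np.nonzero(m); W=ray(n,u,v,170 if n=="top" else 170)
    r=cv2.minAreaRect((W if n=="top" else Q)[:,:2].astype(np.float32)); print(r)
    # stand plate
    win[:]=0
    if n=="top": win[150:240,150:235]=1
    else: win[200:260,410:495]=1
    m=win&(hsv[...,1]<40)&(p.min(2)>150)&(P[...,2]<25)
    v,u=np.nonzero(m); W=ray(n,u,v,8); r=cv2.minAreaRect(W[:,:2].astype(np.float32)); print('plate',m.sum(),r, cv2.boxPoints(r).round(1).tolist())
    # ring
    win[:]=0
    if n=="top": win[155:200,160:205]=1
    else: win[165:215,440:490]=1
    m=win&(P[...,2]>100)&(P[...,2]<160)&(d>0)
    Q=P[m]; print('ring',m.sum(),np.percentile(Q[:,2],[5,25,50,75,90,95]).round(1)); 
    h=win&(P[...,2]>110)&(d>0); print('ring bb',P[h][:,:2].min(0),P[h][:,:2].max(0))
    c=p[145:240,150:235] if n=="top" else p[145:260,410:495]; cv2.imwrite(f'pics/c_{n}.png',cv2.resize(c[:,:,::-1],None,fx=4,fy=4,interpolation=cv2.INTER_CUBIC))
a=cv2.imread('pics/c_top.png');b=cv2.imread('pics/c_scene.png');H=max(len(a),len(b))
cv2.imwrite('pics/c1.png',np.hstack([cv2.copyMakeBorder(i,0,H-len(i),0,0,0) for i in(a,b)]))
E
```

```text
top mallet top n 1071 z med 169.73750498583576
((483.57415771484375, -202.5914306640625), (82.7625503540039, 36.739219665527344), 53.349632263183594)
plate 984 ((534.5324096679688, 238.79568481445312), (135.0276336669922, 64.25596618652344), 1.4154764413833618) [[466.20001220703125, 269.20001220703125], [467.79998779296875, 205.0], [602.7999877929688, 208.3000030517578], [601.2000122070312, 272.6000061035156]]
ring 698 [100.9 103.9 126.1 131.4 132.3 132.8]
ring bb [523.10910926 228.17186461] [586.5464566  274.73836193]
scene mallet top n 745 z med 169.20783288691806
((488.278564453125, -203.84202575683594), (82.93975830078125, 39.83605194091797), 54.11625671386719)
plate 2081 ((541.5198364257812, 253.54786682128906), (150.2152862548828, 97.252685546875), 0.8502349853515625) [[465.70001220703125, 301.1000061035156], [467.1000061035156, 203.8000030517578], [617.2999877929688, 206.0], [615.9000244140625, 303.29998779296875]]
ring 859 [100.9 103.2 123.6 129.4 131.9 132.4]
ring bb [485.29824475 230.01880992] [591.28500614 277.37407649]
```

View pics/c1.png

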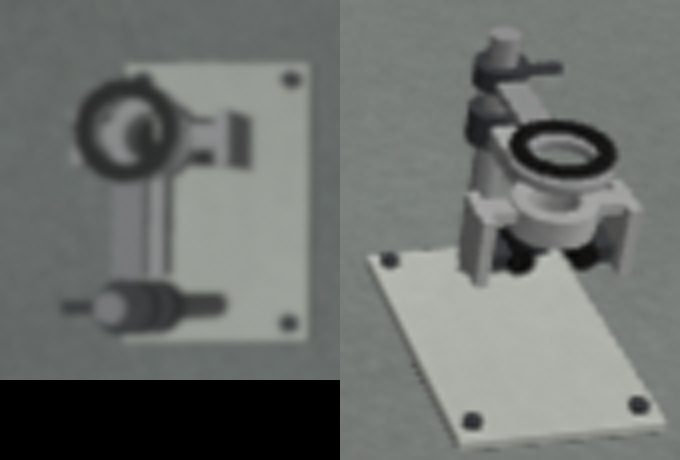

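Run:
```python
from h import *
for n in("top","scene"):
    z=np.load(n+'0.npz'); p,d=z['p'],z['d']; P=cloud(n,d)
    win=np.zeros((400,640),bool)
    if n=="top": win[155:200,160:205]=1
    else: win[165:200,448:485]=1
    m=(win&(p.max(2)<75)&(P[...,2]>115)).astype(np.uint8)
    cs,_=cv2.findContours(m,cv2.RETR_EXTERNAL,cv2.CHAIN_APPROX_NONE); c=max(cs,key=cv2.contourArea); e=cv2.fitEllipse(c)
    v,u=np.nonzero(m); print(n,e,m.sum(),'z',np.median(P[...,2][m>0]))
    for zz in (126,132):
        W=ray(n,c[:,0,0],c[:,0,1],zz)[:,:2].astype(np.float32); print(zz,cv2.minEnclosingCircle(W),ray(n,*e[0],zz)[0])
```

```text
top ((181.33335876464844, 177.0400848388672), (24.41297721862793, 24.865427017211914), 71.30597686767578) 293 z 131.61894948631115
126 ((563.4608154296875, 253.87767028808594), 23.60808563232422) [563.16446634 253.90558373 126.        ]
132 ((562.8406372070312, 251.4584503173828), 23.396224975585938) [562.54693229 251.48610695 132.        ]
scene ((464.704833984375, 181.58892822265625), (13.929305076599121, 27.642784118652344), 102.4716796875) 219 z 131.58899508114038
126 ((553.3395385742188, 253.2781219482422), 29.40952491760254) [557.65843532 256.03674187 126.        ]
132 ((562.4458618164062, 249.1735382080078), 29.054960250854492) [566.7126305  251.89919034 132.        ]
```

```bash
python3 -m inch '0 0 0 7;0 0 0 7;0 0 0 7;0 0 0 7;0 0 0 7;0 0 0 7;0 0 0 7;0 0 0 7;0 0 0 7;0 0 0 7;0 0 0 7;0 0 0 7;0 0 0 7;0 0 0 7;0 0 0 1.5' 1; python3 -c "
from rig import bot
import numpy as np
s=bot.read_state();print(s['tool_pos'],s['orientation'],s['qpos'],s['wrist_force'],np.array(s['orientation']).T@(np.array([486,-203,400])-s['tool_pos']))"
```

```text
clock: 1.35
tool_pos: [283.4, 556.9, 403.9]
orientation: [[0.598, 0.801, -0.001], [0.801, -0.598, -0.001], [-0.001, 0.0, -1.0]]
wrist_force: [-0.4, -1.1, -0.3]
finger_gap: 85.6
grasp_force: 0.0
[283.40177766 556.86470732 403.93177352] [[ 5.98102039e-01  8.01419634e-01 -7.21641830e-04]
 [ 8.01418940e-01 -5.98102472e-01 -1.05637956e-03]
 [-1.27821909e-03  5.34853397e-05 -9.99999182e-01]] [5.62071691e+01 3.04352988e+00 9.24613696e+01 7.00659303e-04
 8.45683978e+01 9.29412221e+01] [-0.3759784  -1.1260839  -0.33712185] [-487.79053256  616.84294279    4.58827249]
```

```bash
python3 -m inch '-2.44 3.08 0 0;-2.44 3.08 0 0;-2.44 3.08 0 0;-2.44 3.08 0 0;-2.44 3.08 0 0;-2.44 3.08 0 0;-2.44 3.08 0 0;-2.44 3.08 0 0;-2.44 3.08 0 0;-2.44 3.08 0 0;-2.44 3.08 0 0;-2.44 3.08 0 0;-2.44 3.08 0 0;-2.44 3.08 0 0;-2.44 3.08 0 0;-2.44 3.08 0 0;-2.44 3.08 0 0;-2.44 3.08 0 0;-2 2.6 0 0;0 0 0 0' >/dev/null; python3 -c "
from rig import bot
import numpy as np
s=bot.read_state();print(s['tool_pos'],s['orientation'],s['qpos'],s['wrist_force'],np.array(s['orientation']).T@(np.array([486,-203,305])-s['tool_pos']))
from h import *
p,d=bot.camera('scene');cv2.imwrite('pics/s1.png',cv2.resize(p[60:280,120:360,::-1],None,fx=3,fy=2.7*1.0))"
```

```text
[ 477.70388172 -161.7919968   404.09705759] [[ 5.98873035e-01  8.00843530e-01 -8.53262383e-04]
 [ 8.00842119e-01 -5.98873600e-01 -1.52064300e-03]
 [-1.72879342e-03  2.27343632e-04 -9.99998480e-01]] [-2.71492494e+01 -1.38321627e+01  1.08196755e+02 -1.00125065e-01
  8.56391593e+01  9.64764719e+00] [-0.26470154 -0.90830732 -0.27226792] [-27.86146471  31.29974879  99.15249084]
```

View pics/s1.png

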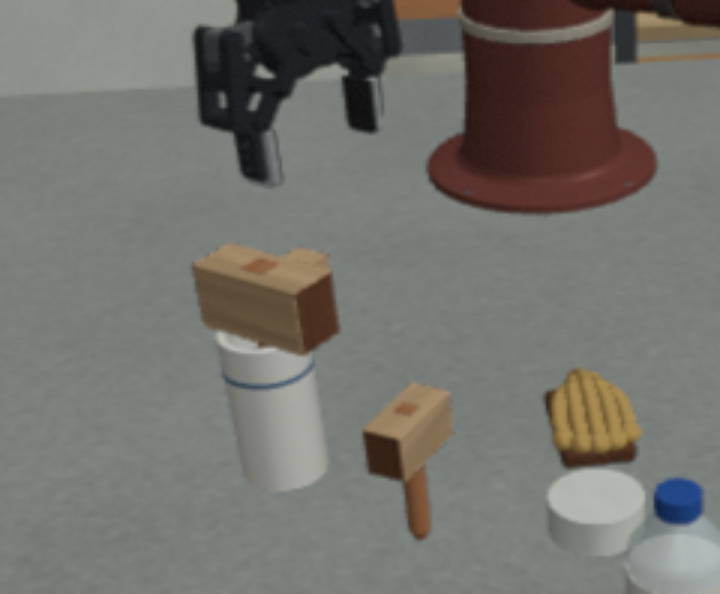

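The gripper is open above and slightly short of the head, which is at about crop (265,295) and clear between the finger planes. I'll correct the offset and descend.

```bash
python3 -m inch '-1.4 1.56 0 0;-1.4 1.57 0 0;0 0 0 0;0 0 0 0;0 0 2.4 0;0 0 2.4 0;0 0 2.4 0;0 0 1.5 0;0 0 0.8 0;0 0 0 0;0 0 0 0' 1
python3 - <<'E'
from h import *
for n in('scene','top'):
    p,d=bot.camera(n); np.savez(n+'2.npz',p=p,d=d)
    c=p[130:250,160:280] if n=='scene' else p[170:290,380:500]
    cv2.imwrite(f'pics/x{n}.png',cv2.resize(c[:,:,::-1],(400,400),interpolation=cv2.INTER_CUBIC))
cv2.imwrite('pics/s2.png',np.hstack([cv2.imread('pics/xscene.png'),cv2.imread('pics/xtop.png')]))
E
```

```text
clock: 3.98
tool_pos: [485.8, -197.7, 310.1]
orientation: [[0.594, 0.805, 0.0], [0.805, -0.594, 0.0], [0.0, -0.0, -1.0]]
wrist_force: [-0.0, 0.1, -0.2]
finger_gap: 85.2
grasp_force: 0.0
```

View pics/s2.png

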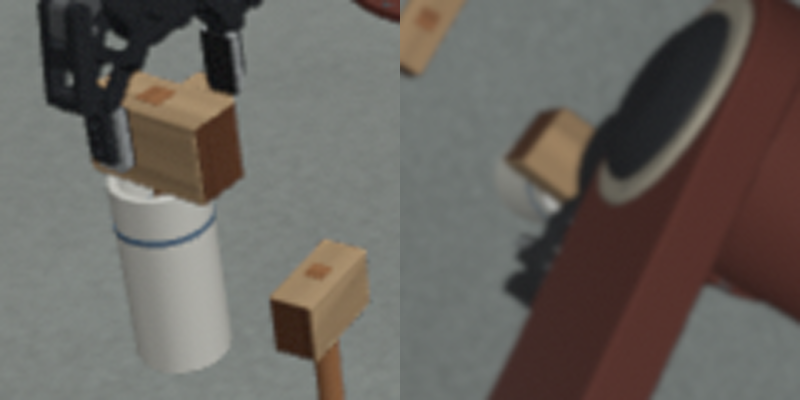

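```bash
python3 -m inch '-0.42 0.33 0.2 0;0 0 0.2 0;0 0 0 0;0 0 0 0;0 0 0 0' 1; python3 -m inch '0 0 0 0;0 0 0 0;0 0 0 0;0 0 0 0;0 0 0 0;0 0 0 0;0 0 0 0;0 0 0 0;0 0 0 0;0 0 0 0;0 0 0 0;0 0 0 0' -1
```

```text
clock: 4.5
tool_pos: [485.9, -203.9, 305.8]
orientation: [[0.595, 0.804, 0.0], [0.804, -0.595, -0.0], [0.0, 0.0, -1.0]]
wrist_force: [0.6, -0.1, 0.0]
finger_gap: 85.5
grasp_force: 0.0
clock: 5.5
tool_pos: [486.0, -203.8, 305.9]
orientation: [[0.594, 0.804, 0.0], [0.804, -0.594, -0.0], [0.0, 0.0, -1.0]]
wrist_force: [-0.3, 0.2, 1.9]
finger_gap: 35.4
grasp_force: 60.5
```

```bash
python3 -m inch '0 0 -0.5 0;0 0 -1 0;0 0 -1.5 0;0 0 -2 0;0 0 -2 0;0 0 -2 0;0 0 -2 0;0 0 -2 0;0 0 -2 0;0 0 -1 0;0 0 0 0;0 0 0 0'
python3 - <<'E'
from h import *
s=bot.read_state(); R=np.array(s['orientation']); print('qpos',s['qpos'])
# go to ring axis by relative shift of ring-mallet seen in the same cameras
print(R.T@(np.array([486+78.5,-203.8+454.5,s['tool_pos'][2]])-s['tool_pos']))
p,d=bot.camera('scene');cv2.imwrite('pics/s3.png',cv2.resize(p[30:260,120:360,::-1],None,fx=2.5,fy=2.5))
E
```

```text
clock: 6.5
tool_pos: [485.8, -203.7, 465.8]
orientation: [[0.594, 0.804, 0.0], [0.804, -0.594, -0.0], [0.0, 0.0, -1.0]]
wrist_force: [-0.3, -0.1, -2.5]
finger_gap: 35.0
grasp_force: 60.2
qpos [-3.08470501e+01 -1.22239426e+01  1.01015381e+02 -1.93862215e-03
  9.11802192e+01  5.62831154e+00]
[ 4.12183402e+02 -2.06875208e+02 -9.64063225e-02]
```

View pics/s3.png

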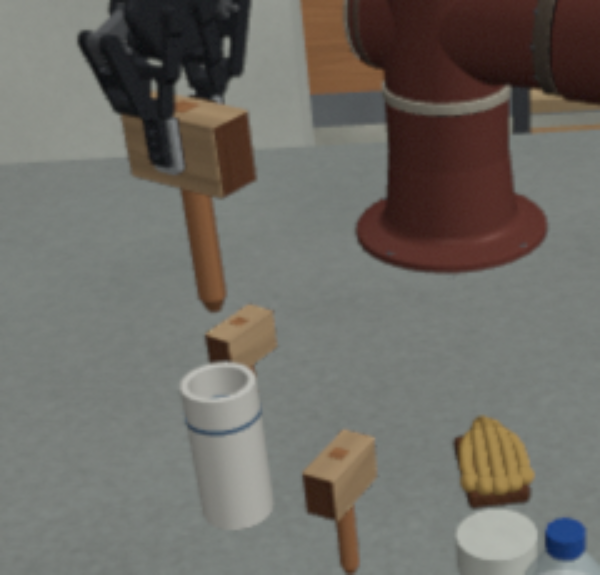

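The mallet is held by the middle of its head, with the handle straight and clear of the pot. The finger is at crop (163,155) and the tip at (212,303).

```bash
python3 -m inch '0.6 -0.3 0 0;1.2 -0.6 0 0;2 -1 0 0;2.6 -1.3 0 0;2.6 -1.3 0 0;2.6 -1.3 0 0;2.6 -1.3 0 0;2.6 -1.3 0 0;2.6 -1.3 0 0;2.6 -1.3 0 0;2.6 -1.3 0 0;2.6 -1.3 0 0;2.6 -1.3 0 0;2.6 -1.3 0 0;2.6 -1.3 0 0;2.6 -1.3 0 0;2 -1.1 0 0;1.2 -0.6 0 0;0.6 -0.3 0 0;0.4 -0.2 0 0'; python3 -m inch '0 0 0 0;0 0 0 0;0 0 0 0'
python3 - <<'E'
from h import *
s=bot.read_state(); R=np.array(s['orientation']); print('qpos',s['qpos'])
print(R.T@(np.array([564.5,250.7,s['tool_pos'][2]])-s['tool_pos']))
p,d=bot.camera('scene');np.savez('scene4.npz',p=p,d=d);cv2.imwrite('pics/s4.png',cv2.resize(p[40:260,380:560,::-1],None,fx=2.7,fy=2.7))
p,d=bot.camera('top');np.savez('top4.npz',p=p,d=d)
E
```

```text
clock: 8.22
tool_pos: [565.2, 258.2, 464.9]
orientation: [[0.594, 0.805, -0.001], [0.805, -0.594, -0.001], [-0.001, -0.001, -1.0]]
wrist_force: [0.3, 1.0, -1.5]
finger_gap: 35.4
grasp_force: 60.2
clock: 8.47
tool_pos: [565.6, 256.3, 465.8]
orientation: [[0.596, 0.803, 0.0], [0.803, -0.596, -0.0], [-0.0, 0.0, -1.0]]
wrist_force: [-0.3, 0.1, -1.8]
finger_gap: 35.6
grasp_force: 60.2
qpos [ 1.75161753e+01  8.19638574e-01  8.88789468e+01 -2.02362137e-02
  9.03056596e+01  5.40657303e+01]
[-5.11874121e+00  2.44960556e+00  1.96202217e-03]
```

View pics/s4.png

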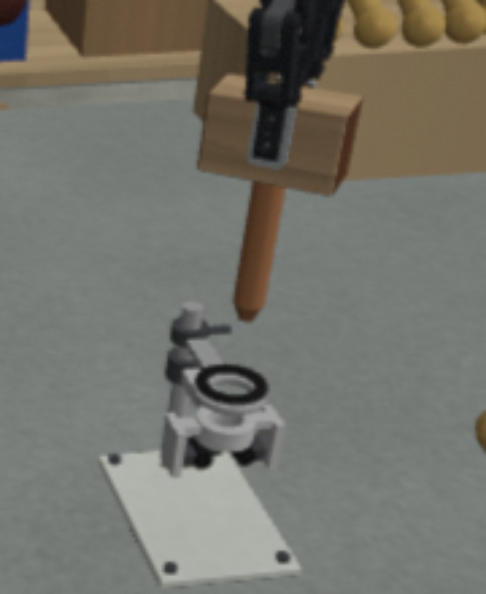

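```bash
cat > handle.py <<'E'
from h import *
def handle(p,d,n='scene',box=(90,190,455,500)):
    P=cloud(n,d); hsv=cv2.cvtColor(p,cv2.COLOR_RGB2HSV); win=np.zeros((400,640),bool); win[box[0]:box[1],box[2]:box[3]]=1
    m=win&(hsv[...,1]>120)&((hsv[...,0]<16))&(d>0)
    c=bot.calibration(n); o=-np.array(c['R']).T@np.array(c['t'])
    A=[]
    for r in range(box[0],box[1]):
        u=np.nonzero(m[r])[0]
        if len(u)<6 or len(u)>16: continue
        um=(u[0]+u[-1])/2; k=int(round(um)); S=P[r,k-1:k+2].mean(0); h=(S-o)[:2]; h/=np.linalg.norm(h)
        C=S.copy(); C[:2]+=10*h; A.append(np.r_[r,um,len(u),C])
    return np.array(A)
E
python3 - <<'E'
from handle import *
z=np.load('scene4.npz'); A=handle(z['p'],z['d']); print(A[::4].round(1)); 
fx=np.polyfit(A[:,5],A[:,3],1);fy=np.polyfit(A[:,5],A[:,4],1);print('slopes',fx[0],fy[0],'at z=200',np.polyval(fx,200),np.polyval(fy,200))
z=np.load('top4.npz');p=z['p'];cv2.imwrite('pics/t4.png',cv2.resize(p[120:280,80:320,::-1],None,fx=2.5,fy=2.5))
E
```

```text
[[108.  477.    7.  563.2 253.  276.2]
 [112.  479.   11.  565.3 256.6 269.9]
 [116.  478.   11.  565.4 256.1 262.9]
 [120.  477.   11.  565.6 255.4 255.9]
 [124.  476.   11.  566.8 254.4 249.4]
 [128.  476.   11.  565.5 256.2 241.4]
 [132.  475.   11.  564.5 256.1 233.6]
 [136.  474.5  10.  564.6 255.5 226.2]
 [140.  474.   11.  565.  256.6 218.9]
 [144.  473.   11.  565.  256.  211.4]
 [148.  472.5  10.  563.3 256.2 202.8]
 [152.  471.5  10.  564.5 256.9 195.7]]
slopes 0.6862328627239143 -0.3196252061544205 at z=200 544.9823027578409 265.3430069190601
```

View pics/t4.png

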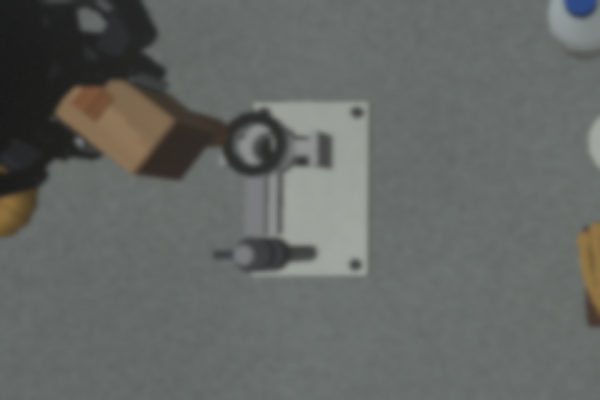

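The top view shows the head and handle leaning out from the left through parallax, tip near (228,132). The ring is at (255,142) and nothing blocks the descent. I'll centre, lower to just above the ring and look from close by.

```bash
python3 -m inch '-0.41 0.17 0.5 0;0 0 1 0;0 0 1 0;0 0 0.8 0;0 0 0 0;0 0 0 0;0 0 0 0'
python3 - <<'E'
from handle import *
p,d=bot.camera('scene');np.savez('scene5.npz',p=p,d=d)
a=cv2.resize(p[130:220,430:510,::-1],None,fx=5,fy=5,interpolation=cv2.INTER_CUBIC)
A=handle(p,d); f=lambda i:np.median(A[:,i]); print('handle',f(3),f(4), 'lowest', A[-1].round(1)); print(bot.read_state()['wrist_force'])
p,d=bot.camera('top');np.savez('top5.npz',p=p,d=d)
b=cv2.resize(p[140:230,150:230,::-1],None,fx=5,fy=5,interpolation=cv2.INTER_CUBIC)
cv2.imwrite('pics/s5.png',np.hstack([a,b]))
E
```

```text
clock: 9.15
tool_pos: [564.5, 253.0, 432.6]
orientation: [[0.594, 0.804, -0.0], [0.804, -0.594, -0.0], [-0.0, -0.0, -1.0]]
wrist_force: [-0.2, -0.6, -2.0]
finger_gap: 35.5
grasp_force: 60.2
handle 564.2136172458024 252.6934733978302 lowest [172.  466.5   6.  562.8 253.1 155.3]
[ 0.07294704  1.35737639 -1.30450474]
```

View pics/s5.png

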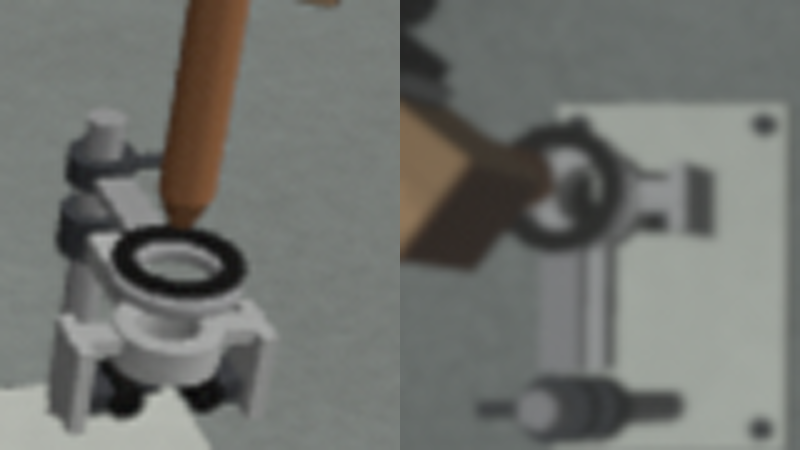

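The close view has the tip at crop (183,225), right above the ring centre at (180,263) in the scene half. In the top half the tip is at about (545,180) and the ring centre about (567,187). I'll work out both offsets.

Run:
```python
from h import *
print('scene tip',ray('scene',466.5,175,146.6),ray('scene',466.1,174.5,146.6),'ring',ray('scene',464.7,181.6,131.6),ray('scene',465.5,182.1,131.6))
z=np.load('top0.npz');p=z['p'][155:200,160:205]
g=cv2.resize(p,None,fx=8,fy=8,interpolation=cv2.INTER_CUBIC).max(2)
m=(g<85).astype(np.uint8); cs,_=cv2.findContours(m,cv2.RETR_CCOMP,cv2.CHAIN_APPROX_NONE)
for c in cs:
    if cv2.contourArea(c)>3000:
        e=cv2.fitEllipse(c); u=(e[0][0]+.5)/8-.5+160; v=(e[0][1]+.5)/8-.5+155; print(e[1],u,v,ray('top',u,v,131.6))
z=np.load('top5.npz');p=z['p'][165:190,165:190]
hsv=cv2.cvtColor(p,cv2.COLOR_RGB2HSV); m=(hsv[...,1]>90)&((hsv[...,0]<14)|(hsv[...,0]>170))
v,u=np.nonzero(m); k=u>=u.max()-6; print('tip right end',u.max()+165,v[k].mean()+165)
for du in(0,1): print(ray('top',u.max()+165+du-3,v[u>=u.max()-3].mean()+165,146.6))
```

```text
scene tip [[568.17969052 252.45923545 146.6       ]] [[566.45605912 252.35286833 146.6       ]] ring [[566.14351847 252.15378468 131.6       ]] [[567.94521716 252.97755594 131.6       ]]
(209.88282775878906, 212.71690368652344) 181.41503715515137 177.0380573272705 [[562.59318892 251.4994061  131.6       ]]
(116.5771713256836, 133.141845703125) 181.154541015625 177.01625442504883 [[562.62816352 251.97299952 131.6       ]]Traceback (most recent call last):
  File "<stdin>", line 11, in <module>
    return umr_maximum(a, axis, None, out, keepdims, initial, where)
ValueError: zero-size array to reduction operation maximum which has no identity
```

```bash
python3 -m inch '-0.1 0 0.4 0;0 0 0.4 0;0 0 0.4 0;0 0 0.4 0;0 0 0.4 0;0 0 0 0'; python3 -m inch '0 0 0.4 0;0 0 0.4 0;0 0 0.4 0;0 0 0.3 0;0 0 0 0;0 0 0 0'
```

```text
clock: 9.75
tool_pos: [563.6, 252.0, 411.1]
orientation: [[0.594, 0.804, -0.002], [0.804, -0.594, -0.001], [-0.002, -0.001, -1.0]]
wrist_force: [-0.8, 0.3, -1.3]
finger_gap: 35.1
grasp_force: 60.2
clock: 10.25
tool_pos: [563.8, 252.1, 397.3]
orientation: [[0.594, 0.804, -0.001], [0.804, -0.594, -0.0], [-0.0, -0.0, -1.0]]
wrist_force: [-0.9, -0.0, -0.9]
finger_gap: 35.4
grasp_force: 60.2
```

```bash
python3 -m inch '0 0 0.25 0;0 0 0.25 0;0 0 0.25 0;0 0 0.25 0;0 0 0.25 0;0 0 0 0'; python3 -m inch '0 0 0.2 0;0 0 0.2 0;0 0 0.2 0;0 0 0 0;0 0 0 0'
```

```text
clock: 10.75
tool_pos: [563.7, 252.1, 384.3]
orientation: [[0.594, 0.804, -0.001], [0.804, -0.594, -0.0], [-0.001, -0.001, -1.0]]
wrist_force: [-0.1, -0.5, -2.6]
finger_gap: 35.1
grasp_force: 60.2
clock: 11.17
tool_pos: [563.9, 252.2, 379.1]
orientation: [[0.594, 0.804, -0.0], [0.804, -0.594, 0.0], [0.0, -0.0, -1.0]]
wrist_force: [0.1, 0.5, -1.5]
finger_gap: 35.0
grasp_force: 60.2
```

```bash
python3 -m inch '0 0 0.15 0;0 0 0.15 0;0 0 0.15 0;0 0 0 0;0 0 0 0'; python3 -m inch '0 0 0.15 0;0 0 0.15 0;0 0 0.15 0;0 0 0.15 0;0 0 0 0;0 0 0 0'
```

```text
clock: 11.58
tool_pos: [563.9, 252.3, 374.6]
orientation: [[0.594, 0.804, 0.0], [0.804, -0.594, 0.001], [0.001, -0.0, -1.0]]
wrist_force: [0.1, 1.0, -1.5]
finger_gap: 35.3
grasp_force: 60.1
clock: 12.08
tool_pos: [563.9, 252.2, 368.5]
orientation: [[0.594, 0.804, 0.0], [0.804, -0.594, 0.001], [0.001, -0.0, -1.0]]
wrist_force: [1.5, 3.1, -2.6]
finger_gap: 35.5
grasp_force: 60.1
```

```bash
python3 -m inch '0.06 0 0 0;0 0 0.15 0;0 0 0.15 0;0 0 0 0;0 0 0 0'; python3 -m inch '0 0 0.15 0;0 0 0.15 0;0 0 0.15 0;0 0 0.15 0;0 0 0 0;0 0 0 0'
```

```text
clock: 12.5
tool_pos: [564.2, 252.5, 365.3]
orientation: [[0.595, 0.804, -0.0], [0.804, -0.595, -0.0], [-0.0, -0.0, -1.0]]
wrist_force: [0.7, 2.3, -2.2]
finger_gap: 35.1
grasp_force: 60.2
clock: 13.0
tool_pos: [564.2, 252.6, 359.3]
orientation: [[0.594, 0.804, -0.0], [0.804, -0.594, -0.0], [-0.0, -0.0, -1.0]]
wrist_force: [1.3, 2.5, -2.8]
finger_gap: 35.6
grasp_force: 60.2
```

```bash
python3 -m inch '0.07 -0.02 0 0;0 0 0.15 0;0 0 0.15 0;0 0 0 0;0 0 0 0'; python3 -m inch '0 0 0.15 0;0 0 0.15 0;0 0 0.15 0;0 0 0.15 0;0 0 0 0;0 0 0 0'
```

```text
clock: 13.42
tool_pos: [564.4, 253.3, 356.6]
orientation: [[0.594, 0.804, -0.0], [0.804, -0.594, 0.0], [0.0, -0.0, -1.0]]
wrist_force: [0.7, 2.1, -0.8]
finger_gap: 35.1
grasp_force: 60.2
clock: 13.92
tool_pos: [564.9, 253.4, 353.2]
orientation: [[0.594, 0.804, 0.002], [0.804, -0.594, 0.001], [0.002, 0.002, -1.0]]
wrist_force: [-1.3, 1.3, 7.0]
finger_gap: 35.4
grasp_force: 61.2
```

```bash
python3 -m inch '0 0 0.1 0;0 0 0.1 0;0 0 0.1 0;0 0 0 0'; python3 -m inch '0 0 0.1 0;0 0 0.1 0;0 0 0.1 0;0 0 0 0'; python3 -m inch '0 0 0.15 0;0 0 0.15 0;0 0 0 0'
```

```text
clock: 14.25
tool_pos: [565.1, 253.4, 350.4]
orientation: [[0.594, 0.804, 0.004], [0.804, -0.594, 0.001], [0.003, 0.003, -1.0]]
wrist_force: [-0.5, 0.6, 6.6]
finger_gap: 35.2
grasp_force: 61.1
clock: 14.58
tool_pos: [565.1, 253.3, 346.5]
orientation: [[0.594, 0.804, 0.004], [0.804, -0.594, 0.0], [0.003, 0.003, -1.0]]
wrist_force: [2.0, 1.5, 4.4]
finger_gap: 35.7
grasp_force: 60.9
clock: 14.83
tool_pos: [565.1, 253.3, 343.0]
orientation: [[0.594, 0.804, 0.003], [0.804, -0.594, 0.0], [0.002, 0.003, -1.0]]
wrist_force: [0.9, 2.5, 3.6]
finger_gap: 35.4
grasp_force: 60.8
```

Through the rollers the push is about 5 to 6 N beyond the weight. I'll carry on to a few mm above the expected seat (TCP about 317).

```bash
python3 -m inch '0 0 0.15 0;0 0 0.15 0;0 0 0.15 0;0 0 0.15 0;0 0 0 0'; python3 -m inch '0 0 0.15 0;0 0 0.15 0;0 0 0.15 0;0 0 0.15 0;0 0 0 0';  python3 -m inch '0 0 0.1 0;0 0 0.1 0;0 0 0.1 0;0 0 0 0'
```

```text
clock: 15.25
tool_pos: [564.8, 253.3, 336.4]
orientation: [[0.594, 0.804, 0.002], [0.804, -0.594, 0.0], [0.001, 0.002, -1.0]]
wrist_force: [1.8, 1.6, 2.1]
finger_gap: 35.5
grasp_force: 60.6
clock: 15.67
tool_pos: [564.7, 253.3, 330.1]
orientation: [[0.594, 0.804, 0.001], [0.804, -0.594, 0.0], [0.001, 0.001, -1.0]]
wrist_force: [1.8, 1.3, 2.2]
finger_gap: 35.0
grasp_force: 60.7
clock: 16.0
tool_pos: [564.6, 253.3, 326.9]
orientation: [[0.594, 0.804, 0.001], [0.804, -0.594, 0.0], [0.0, 0.001, -1.0]]
wrist_force: [1.3, 0.9, 3.5]
finger_gap: 35.6
grasp_force: 60.8
```

```bash
python3 -m inch '0 0 0.1 0;0 0 0.1 0;0 0 0.1 0;0 0 0 0;0 0 0 0'; python3 -m inch '0 0 0.1 0;0 0 0.1 0;0 0 0 0;0 0 0 0';  python3 -m inch '0 0 0.1 0;0 0 0.1 0;0 0 0 0;0 0 0 0'
```

```text
clock: 16.42
tool_pos: [564.5, 253.3, 323.7]
orientation: [[0.594, 0.804, 0.0], [0.804, -0.594, 0.0], [0.0, 0.0, -1.0]]
wrist_force: [1.5, 1.4, 3.9]
finger_gap: 35.4
grasp_force: 60.9
clock: 16.75
tool_pos: [564.5, 253.3, 321.7]
orientation: [[0.594, 0.804, 0.0], [0.804, -0.594, 0.0], [0.0, 0.0, -1.0]]
wrist_force: [1.3, 2.2, 4.3]
finger_gap: 35.4
grasp_force: 60.9
clock: 17.08
tool_pos: [564.4, 253.3, 319.5]
orientation: [[0.594, 0.804, -0.0], [0.804, -0.594, -0.0], [-0.0, -0.0, -1.0]]
wrist_force: [0.6, 1.2, 2.3]
finger_gap: 35.1
grasp_force: 60.8
```

```bash
python3 -m inch '0 0 0.05 0;0 0 0.05 0;0 0 0 0;0 0 0 0'; python3 -m inch '0 0 0.05 0;0 0 0.05 0;0 0 0 0;0 0 0 0';  python3 -m inch '0 0 0.05 0;0 0 0 0;0 0 0 0'
```

```text
clock: 17.42
tool_pos: [564.5, 253.3, 318.8]
orientation: [[0.594, 0.804, -0.0], [0.804, -0.594, 0.0], [-0.0, -0.0, -1.0]]
wrist_force: [0.5, 1.5, 3.8]
finger_gap: 35.7
grasp_force: 60.9
clock: 17.75
tool_pos: [564.5, 253.3, 317.7]
orientation: [[0.594, 0.804, -0.0], [0.804, -0.594, 0.0], [0.0, -0.0, -1.0]]
wrist_force: [0.5, 2.2, 4.1]
finger_gap: 35.5
grasp_force: 60.9
clock: 18.0
tool_pos: [564.5, 253.3, 317.5]
orientation: [[0.594, 0.804, -0.0], [0.804, -0.594, 0.0], [0.0, -0.0, -1.0]]
wrist_force: [-0.3, 2.2, 5.6]
finger_gap: 35.6
grasp_force: 61.1
```

```bash
python3 -m inch '0 0 0.05 0;0 0 0 0;0 0 0 0'; python3 -m inch '0 0 0.05 0;0 0 0 0;0 0 0 0';  python3 -m inch '0 0 0.05 0;0 0 0 0;0 0 0 0'
```

```text
clock: 18.25
tool_pos: [564.5, 253.3, 317.1]
orientation: [[0.594, 0.804, -0.0], [0.804, -0.594, 0.0], [0.0, -0.0, -1.0]]
wrist_force: [0.8, 2.1, 5.0]
finger_gap: 35.5
grasp_force: 61.1
clock: 18.5
tool_pos: [564.5, 253.3, 316.7]
orientation: [[0.594, 0.804, -0.0], [0.804, -0.594, 0.0], [0.0, -0.0, -1.0]]
wrist_force: [-0.6, 1.8, 7.0]
finger_gap: 35.3
grasp_force: 61.1
clock: 18.75
tool_pos: [564.5, 253.3, 316.5]
orientation: [[0.594, 0.804, -0.0], [0.804, -0.594, 0.0], [0.0, -0.0, -1.0]]
wrist_force: [-0.3, 2.1, 6.3]
finger_gap: 35.1
grasp_force: 61.2
```

The force has risen from about 3 N since TCP 317.7, so the seat is yielding. I'll keep pressing in 0.5 mm steps until it goes hard.

```bash
python3 -m inch '0 0 0.05 0;0 0 0 0;0 0 0 0'; python3 -m inch '0 0 0.05 0;0 0 0 0;0 0 0 0';  python3 -m inch '0 0 0.05 0;0 0 0 0;0 0 0 0'
```

```text
clock: 19.0
tool_pos: [564.5, 253.3, 316.2]
orientation: [[0.594, 0.804, -0.0], [0.804, -0.594, 0.0], [-0.0, -0.0, -1.0]]
wrist_force: [-2.3, 1.5, 7.5]
finger_gap: 35.4
grasp_force: 61.3
clock: 19.25
tool_pos: [564.5, 253.4, 315.9]
orientation: [[0.594, 0.804, -0.0], [0.804, -0.594, 0.0], [-0.0, -0.0, -1.0]]
wrist_force: [-2.6, 1.0, 9.7]
finger_gap: 35.4
grasp_force: 61.4
clock: 19.5
tool_pos: [564.5, 253.4, 315.8]
orientation: [[0.594, 0.804, 0.0], [0.804, -0.594, 0.0], [0.0, 0.0, -1.0]]
wrist_force: [-1.9, 0.5, 10.1]
finger_gap: 35.5
grasp_force: 61.6
```

```bash
python3 -m inch '0 0 0.05 0;0 0 0 0;0 0 0 0'; python3 -m inch '0 0 0.05 0;0 0 0 0;0 0 0 0'
```

```text
clock: 19.75
tool_pos: [564.5, 253.4, 315.7]
orientation: [[0.594, 0.804, 0.0], [0.804, -0.594, -0.0], [-0.0, 0.0, -1.0]]
wrist_force: [-4.1, 2.3, 12.4]
finger_gap: 35.4
grasp_force: 61.8
clock: 20.0
tool_pos: [564.5, 253.4, 315.7]
orientation: [[0.594, 0.804, -0.0], [0.804, -0.594, -0.0], [-0.0, -0.0, -1.0]]
wrist_force: [-4.8, 0.2, 13.6]
finger_gap: 35.3
grasp_force: 62.0
```

Hard stop: TCP stays at 315.7 while the force rises to 13.6 N. Now I'll release.

```bash
python3 -m inch '0 0 0 0;0 0 0 0;0 0 0 0;0 0 0 0;0 0 0 0;0 0 0 0' 0.5; python3 -m inch '0 0 -0.5 0;0 0 -1 0;0 0 -2 0;0 0 -2 0;0 0 -2 0;0 0 -2 0;0 0 -2 0;0 0 -2 0;0 0 -1 0;-3 2 0 0;-3 2 0 0;-3 2 0 0;-3 2 0 0;-3 2 0 0;-3 2 0 0;-3 2 0 0;-3 2 0 0;0 0 0 0;0 0 0 0'
python3 - <<'E'
from h import *
p,d=bot.camera('scene');P=cloud('scene',d)
hsv=cv2.cvtColor(p,cv2.COLOR_RGB2HSV);w=np.zeros((400,640),bool);w[120:195,430:505]=1
m=w&(hsv[...,1]>60)&(P[...,2]>172)&(P[...,2]<195);print('head top z',np.median(P[m][:,2]),P[m].mean(0))
a=cv2.resize(p[110:260,300:540,::-1],None,fx=3,fy=3,interpolation=cv2.INTER_CUBIC)
cv2.imwrite('pics/s6.png',a)
E
```

```text
clock: 20.5
tool_pos: [564.3, 253.1, 312.5]
orientation: [[0.595, 0.804, -0.001], [0.804, -0.595, -0.001], [-0.001, -0.001, -1.0]]
wrist_force: [-0.8, -0.0, 0.3]
finger_gap: 64.0
grasp_force: 0.0
clock: 22.08
tool_pos: [550.3, -36.4, 458.4]
orientation: [[0.597, 0.802, 0.0], [0.802, -0.597, 0.0], [0.0, -0.0, -1.0]]
wrist_force: [-0.7, 0.0, -0.1]
finger_gap: 64.0
grasp_force: 0.0
head top z 179.64804360730773 [570.55429514 250.73518692 178.79143878]
```

View pics/s6.png

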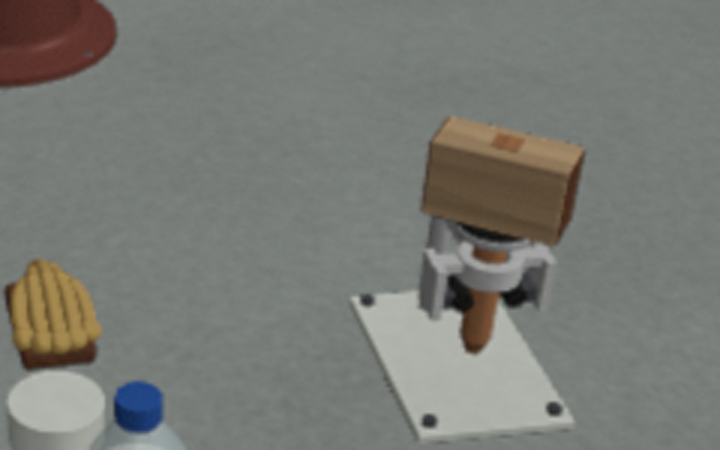

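The mallet hangs upright with its head (500,180) on the stop ring and its handle through the rollers, tip at (475,345). The head top is at z 179.6, so the underside is at about 129.6, on the compressed seat. The carving, tin and bottle are untouched.

```bash
python3 -c "
from rig import bot
print(bot.close_job())"
```

```text
the job is handed in; nothing more can be done
None
```

The mallet is hanging upright in the ring stand with its head on the stop ring's seat and the gripper clear; by the wrist readings I pressed on the stand with about 16 N at most, and the job was handed in at about 22 s.

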